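# Take the cutlery caddy down for washing

## Task

Take the metal cutlery caddy down from the splash panel: raise it until the wide ends of its two keyholes reach the stud heads, then draw it off the studs. Carry it by its handle and stand it upright inside the rimmed white draining tray, setting it down gently rather than letting it fall, and let go. Leave the other kitchen things where they are.

Things in the scene. Friction and masses are not known exactly. Their poses are not given: they have to be found in the camera images.
- caddy_grip (a point): Centre of the grasp on the handle of the caddy, an open-topped aluminium cutlery holder, about 0.35 kg. Axes: x from its back plate to its front (away from the panel), y along its width, z up. The handle is a grey upright bar in its middle, 14 mm thick (y), 32 mm deep (x), topping out 20 mm above this point; pinch its 14 mm. Free of all else down to 25 mm below this point (back plate's top).
- caddy_foot (a point): Centre of the caddy's flat underside, 145 mm under caddy_grip, same axes. The caddy is 65 mm deep (x from -33 to +33 mm), 150 mm wide (y), 165 mm tall with its handle; its back plate is 5 mm thick and 120 mm tall, its two pockets 62 mm tall.
- keyhole_mid (a point): Point in the caddy's back plate midway between its two keyholes' wide openings, 67 mm under caddy_grip, same axes. The keyholes, at y = -45 and +45 mm, each have a wide opening 22 x 22 mm at this height and above it a slot 9 mm wide, up to 30 mm above this point. It hangs by the slot tops: it must rise 27 mm (within 3) to bring this point level with stud_mid, and then comes off along +x.
- panel: Fixed upright white splash panel with wooden end posts, 248 mm wide (its y), 12 mm thick (its x), its top 165 mm above its origin. The caddy hangs on its +x face, away from the robot. Origin: middle of its width and thickness, 140 mm below the studs, near worktop level. x points out of the face with the studs, z up.
- stud_mid (a point): Point on the panel's stud face midway between its two steel studs, axes as the panel's. Studs at y = -45 and +45 mm, shank 6 mm across, head 15 mm across from 7 to 11 mm out from the face. At the start the caddy's back plate lies on the face; it is clear of the studs once it is 12 mm or more off the face.
- tray_floor (a point): Centre of the inner floor (upper side) of the fixed white draining tray, a shallow tray 170 mm (its x) by 230 mm (its y) outside, walls 5 mm, low rim 11 mm above this floor, floor 5 mm above the worktop. It lies left or right of the panel; the wooden chopping board, which has no rim, lies on the other side.
- board: Fixed wooden chopping board without a rim, 180 x 240 x 16 mm; origin at the centre of its underside. Not the place for the caddy.
- glass: Bystander: drinking glass, 68 mm across, 90 mm tall, standing on the board. Origin at the centre of its underside.
- spice: Bystander: spice jar, 52 mm across, 80 mm tall, standing on the board. Origin at the centre of its underside.
- bowl: Bystander: white bowl, 110 mm across, 50 mm tall, beyond the caddy. Origin at the centre of its underside.
- sauce: Bystander: sauce bottle, 60 mm across, 150 mm tall. Origin at the centre of its underside.
- mug: Bystander: mug, 80 mm across, 90 mm tall. Origin at the centre of its underside.
- can: Bystander: food can, 74 mm across, 100 mm tall. Origin at the centre of its underside.
There are look-alikes about, which are no part of the job. Leave any brown or orange look-alike of the part that bears caddy_grip alone.

How it is judged:
By the outcome, as a careful person would: the job done as asked, in the order asked, and still so for the second after the job is handed in, with the robot touching nothing.
It also fails if it takes over 38 s, if anything falls off the work surface, if the arm or the gripper's body presses on something with over 40 N, if the wrist force passes 120 N, or if a joint passes its speed limit or range.

## Robot

A 6-joint arm with a two-finger parallel gripper is mounted at the origin on the work surface. World frame = base frame: x ahead of the robot, y to its left, z up, the work surface at z = 0. Lengths are in m, angles in degrees, forces in N, time in s.
With the tool pointing down it reaches from about 0.375 to 0.75 m from the base axis. Payload 9 kg.
Tool frame: the origin (TCP) lies where the fingers leave the gripper's body, on its centre line; the fingertips stand 73 mm ahead of it and the grasp point (between the pads) lies 54 mm ahead of it (robot.tip_reach is the distance from the TCP to the fingertips, in m); z points along the fingers, y is the line along which they close (so a half turn about z gives the same grasp; the last joint's range is limited). The gripper opens to 85 mm and grips with 20 to 120 N. Pads are 22 mm wide; open, the fingers measure 114 mm over their backs; the gripper's body (76 mm by 85 mm) begins 54 mm behind the grasp point. The pads swing forward as they close: fully open they stand 13 mm farther back than shut.
Start: joints at [-85.411, 5.964, 5.575, 89.605, 0, 77.527], TCP at [0.176, -0.574, 0.304] pointing down, gripper open.
Joint ranges: [-171.21, 171.21], [-48.23, 106.86], [-62.78, 66.21], [-105.2, 120.99], [-86.42, 89.51], [-180, 180]. Speed limits (degrees/s): [127.2, 127.2, 147.25, 180, 180, 180].

## Interface

Orientations are given as [roll, pitch, yaw] about the fixed x, y, z axes, in that order (R = Rz(yaw) Ry(pitch) Rx(roll)).
In Python, from plant import robot gives the robot as it stands. Calls block until the motion is done:
- robot.move_pose(position, orientation): joint-space move of the TCP to a pose.
- robot.line_to(position, vel=0.15, rotation=None, guard=None): straight line of the TCP; rotation=None keeps the orientation; vel is the mean speed in m/s. With guard (N) it stops when the force on the tool has changed by that much, and returns True; else False.
- robot.goto_joints(angles): joint-space move.
- robot.set_gripper(opening): finger opening in m; the grip force is fixed at half the most; returns when the fingers have stopped.
- robot.pause(seconds).
- robot.ik(position, orientation): joint angles nearest the present ones, or None.
- robot.observe(): the state.
- robot.grab_frame(name): name is "scene" or "side" or "wrist"; returns the picture (420x560x3 uint8, blue, green, red); there is no depth.
- robot.get_calibration(name): a dict with "vertical_fov" (degrees; the focal length in pixels is half the picture's height over the tangent of half this angle, whatever the lens; pixels are square), "cx", "cy" (the principal point, pixels), "rvec" (rotation vector, rad) and "tvec" (3), from world to camera coordinates, as OpenCV has them. Camera axes: x right, y down, z forward; pixel columns grow to the right and rows downward; lengths in m; the calibration is good to about 2 mm. A picture is of the moment at which its call begins: read the wrist's pose just before it. get_calibration takes no time and is no camera call; for the wrist camera it gives the pose at the moment of the call.
A pose or a line that the arm cannot do raises robot.IKError and nothing moves.
- robot.job_done(): hands the job in; it is judged then, once.
The state is a dict: "time": time; "q": joint angles; "qvel": joint speeds; "joint_torque": joint torques, N m; "tool_pos": TCP position; "tcp_rot": TCP orientation; "ft_force": force on the tool from outside, world axes, zero at the start; "torque": the same for the moment, N m; "gripper_width": finger opening in m; "gripper_force": force on a finger pad.
Only numpy, scipy, OpenCV 4.12 (cv2) and the standard library are available. Lean on these libraries where they do the work, as an engineer would, in place of code of your own. Each camera call takes 0.05 s, during which the arm holds its last target. There are 200 camera calls.

## Working session

There is one attempt and no reset: what is moved stays moved. The work goes in short steps, each a Python script; the robot and the scene stay as the last script left them, time stands still between calls to the robot, and variables do not carry over. Pictures are saved under pics/ and viewed, at most 10 in all, crops included, and the job is handed in when it is done.

```bash
ls; mkdir -p pics
python3 - <<'E'
from plant import robot
import cv2
for n in("scene","side"):
    cv2.imwrite(f"pics/{n}0.png",robot.grab_frame(n)); print(n,robot.get_calibration(n))
E
```

```text
pics
scene {'vertical_fov': 56.23064623180944, 'cx': 286.5946593258222, 'cy': 209.19971510421573, 'rvec': array([ 1.88680203,  1.72370201, -0.64716097]), 'tvec': array([-0.05746011, -0.31212609,  1.31488121])}
side {'vertical_fov': 55.93094798968166, 'cx': 279.1654999698679, 'cy': 203.01850424253843, 'rvec': array([ 0.28158054, -2.83472153,  1.11074721]), 'tvec': array([0.50546751, 0.16825384, 1.10915578])}
```

View pics/scene0.png

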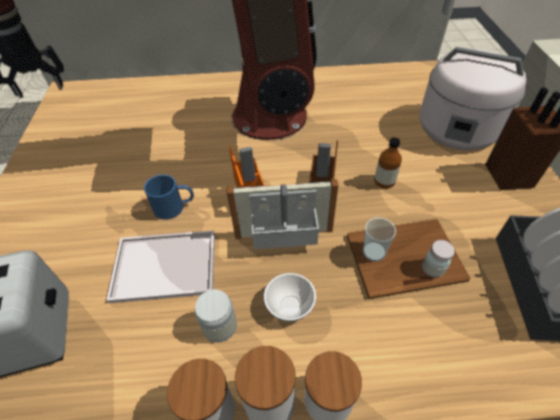

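View pics/side0.png

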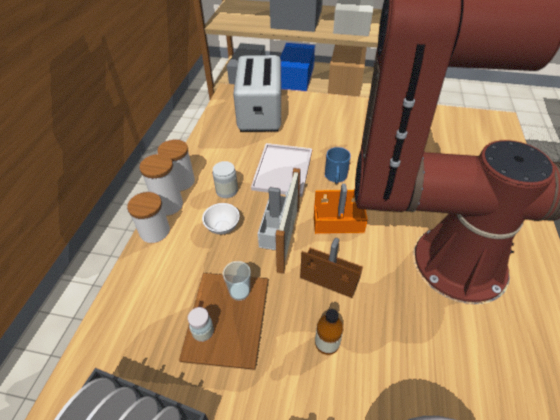

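Scene view: the metal caddy is on the panel with its handle near scene (284,195) / side (274,200). The look-alikes are the orange caddy, handle at scene (247,163) / side (343,200), and the brown one at scene (323,160) / side (335,250). I choose the metal one. The tray is at scene (163,265), the board at (405,258), the bowl at (290,298), the can at (216,315) and the mug at (166,197). Next is a close crop to check this.

Run:
```python
import cv2,numpy as np
a=cv2.imread("pics/scene0.png")[140:260,215:355]; b=cv2.imread("pics/side0.png")[150:280,235:375]
a=cv2.resize(a,None,fx=4,fy=4,interpolation=2)[:, :]; b=cv2.resize(b,None,fx=4,fy=4,interpolation=2)
c=np.zeros((600,800,3),np.uint8); cv2.imwrite("pics/c1.png",a); cv2.imwrite("pics/c2.png",b)
```

```text
(no output)
```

View pics/c1.png

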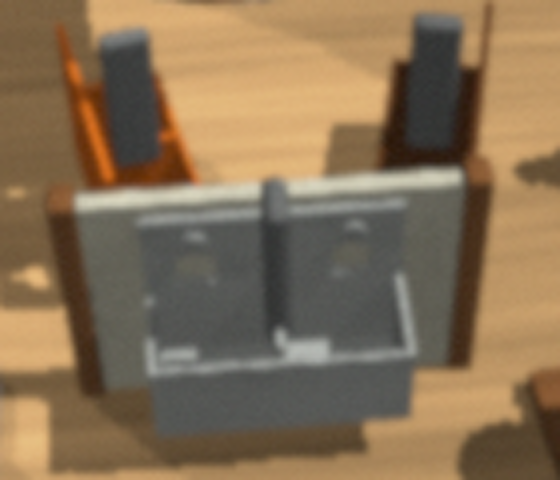

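View pics/c2.png

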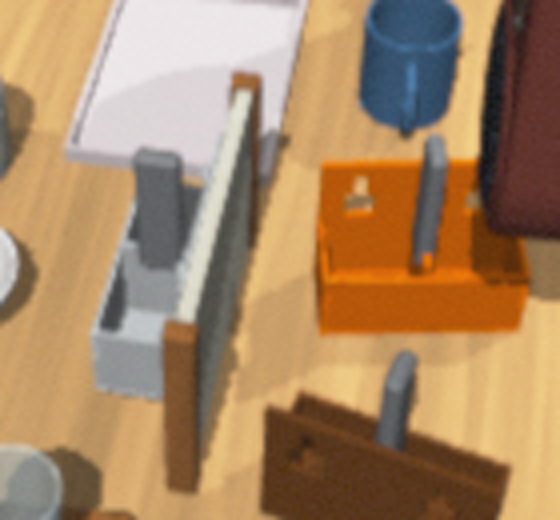

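The crops confirm it: the grey metal caddy hangs on the panel's far face, with its handle top at scene ≈(283.5,188) and side ≈(275,189). The orange and brown caddies stand on the robot's side of the panel. Next I fit poses from the corner pixels.

```bash
cat > h.py <<'E'
import cv2,numpy as np
from plant import robot
from scipy.optimize import least_squares
def proj(P,c):
    f=210/np.tan(np.radians(c["vertical_fov"]/2)); K=np.array([[f,0,c["cx"]],[0,f,c["cy"]],[0,0,1]])
    return cv2.projectPoints(np.atleast_2d(np.asarray(P,float)),c["rvec"],c["tvec"],K,None)[0][:,0]
def tf(p,L):
    c,s=np.cos(p[3]),np.sin(p[3]); return np.asarray(L)@np.array([[c,-s,0],[s,c,0],[0,0,1]]).T+p[:3]
def fit(obs,p0,zfix=None):
    # obs: list (cal, local pts, pixels)
    g=lambda p:np.r_[p[:2],zfix,p[2]] if zfix is not None else p
    fun=lambda p:np.concatenate([(proj(tf(g(p),L),c)-px).ravel() for c,L,px in obs])
    r=least_squares(fun,p0,loss="soft_l1"); return g(r.x),r.fun.reshape(-1,2)
E
python3 - <<'E'
from h import *
S,D=robot.get_calibration("scene"),robot.get_calibration("side")
sc=lambda l:np.array(l)/4+[215,140]-.375; sd=lambda l:np.array(l)/4+[235,150]-.375
m=np.array
Ls=m([[-28,-75,-25],[-28,75,-25],[33,-75,-145],[33,75,-145],[33,-75,-83],[33,75,-83],[-16,0,20]])/1000
ps=sc([(140,219),(406,204),(155,435),(410,415),(152,371),(413,353),(274,179)])
Ld=m([[0,0,20],[33,75,-83],[33,75,-145]])/1000
pd=sd([(160,156),(95,333),(97,388)])
p,r=fit([(S,Ls,ps),(D,Ld,pd)],[.5,0,.2,0]); print("caddy",p,np.degrees(p[3]));print(r.round(1))
Lt=m([[-85,-115,0],[-85,115,0],[85,115,0],[85,-115,0]])/1000
pt=m([(119,236),(214,233),(214,297),(109,300)])
t,r=fit([(S,Lt,pt)],[.55,-.25,0],zfix=.016); print("tray",t,np.degrees(t[3]));print(r.round(1))
q=t.copy();print("tray corners side",proj(tf(t,Lt),D).round())
print(robot.observe()["tcp_rot"])
for yw in (0,180,-180):
    for d in (0,.1): print(yw,robot.ik([p[0],p[1],p[2]+.054+d],[180,0,np.degrees(p[3])+yw]))
w=robot.get_calibration("wrist");print(w, -cv2.Rodrigues(w["rvec"])[0].T@w["tvec"])
E
```

```text
caddy [ 0.52448526  0.00788815  0.18128815 -0.00935165] -0.5358098305075595
[[-0.7  0.3]
 [-0.1 -0.3]
 [ 0.3 -0.2]
 [-0.1  0.4]
 [-1.1 -0.1]
 [ 0.4 -0.2]
 [-0.6 -2.2]
 [-0.1  0.5]
 [-1.2  0.9]
 [-0.5  1. ]]
tray [ 0.56904173 -0.27677208  0.016      -0.0160895 ] -0.9218606009259188
[[ 3.9  2.3]
 [ 2.1 -0.6]
 [-1.4 -3.5]
 [-1.6  0.7]]
tray corners side [[310. 150.]
 [298. 195.]
 [247. 187.]
 [264. 144.]]
[-1.79935021e+02 -1.59803774e-02  1.70627740e+01]
0 [-13.44263219  -7.40986595 -14.82197547  82.58789048   0.
 167.09317764]
0 [-13.44263219  -6.67411017  -3.74487912  92.92923105   0.
 167.09317764]
180 [-13.44263219  -7.40986595 -14.82197547  82.58789048   0.
 -12.90682236]
180 [-13.44263219  -6.67411017  -3.74487912  92.92923105   0.
 -12.90682236]
-180 [-13.44263219  -7.40986595 -14.82197547  82.58789048   0.
 -12.90682236]
-180 [-13.44263219  -6.67411017  -3.74487912  92.92923105   0.
 -12.90682236]
{'vertical_fov': 65.25333578836147, 'cx': 279.8599882343927, 'cy': 203.83717918187628, 'rvec': array([-2.34352143,  1.7329871 ,  0.23815804]), 'tvec': array([-0.59945134, -0.03497806,  0.37818178])} [ 0.24037851 -0.55382116  0.37294385]
```

Run:
```python
from h import *
p=np.array([0.5245,0.0079,0.1813,-.00935])
robot.move_pose([p[0]+.03,p[1],p[2]+.054+.10],[180,0,-.54])
c=robot.get_calibration("wrist"); np.save("w1.npy",c,allow_pickle=True)
im=robot.grab_frame("wrist"); cv2.imwrite("pics/w1raw.png",im)
L=np.array([[16,-7,20],[16,7,20],[-16,7,20],[-16,-7,20],[-28,-75,-25],[-28,75,-25],[33,-75,-83],[33,75,-83]])/1000
px=proj(tf(p,L),c);print(px.round(1))
for a in px: cv2.circle(im,tuple(int(v) for v in a.round()),3,(0,0,255),1)
cv2.imwrite("pics/w1.png",im);o=robot.observe();print(o["time"],o["tool_pos"],o["ft_force"])
```

```text
[[289.5 239.5]
 [268.4 239.6]
 [268.9 282.8]
 [289.2 282.8]
 [369.3 268.6]
 [189.1 268.9]
 [357.8 182.4]
 [200.5 182.7]]
2.6167 [0.55452348 0.00720822 0.33518032] [ 0.17906604 -0.61416944 -0.35323892]
```

View pics/w1.png

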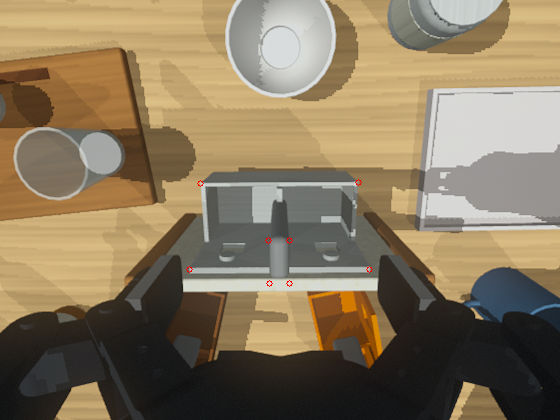

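The predicted points match the wrist view: back-plate top corners at (189,269) and (369,269), handle centred on column 279. The glass and bowl are clear, so I grasp, raise 27 mm and draw off.

Run:
```python
from h import *
p=np.array([0.5255,0.0079,0.1813,-.00935])
f=lambda s:(lambda o:print(s,round(o["time"],2),o["tool_pos"].round(4) if hasattr(o["tool_pos"],"round") else o["tool_pos"],np.round(o["ft_force"],1),round(o["gripper_width"],4),o["gripper_force"]))(robot.observe())
z=p[2]+.054+.003
robot.line_to([p[0],p[1],z+.06],vel=.12)
print(robot.line_to([p[0],p[1],z],vel=.06,guard=8)); f("down")
robot.set_gripper(0.0); f("grip")
o=robot.observe()
if o["gripper_width"]>.01:
    q=np.array(o["tool_pos"]); 
    print(robot.line_to(q+[0,0,.027],vel=.03,guard=15)); f("up")
    im=robot.grab_frame("scene");cv2.imwrite("pics/s1.png",cv2.resize(im[120:270,190:380],None,fx=3,fy=3,interpolation=2))
```

```text
False
down 4.31 [0.5257 0.0078 0.2388] [-0.8 -0.1  0.2] 0.0852 0.0
grip 4.96 [0.5256 0.0079 0.2384] [1.  0.  0.9] 0.0135 58.8738352060318
False
up 6.02 [0.5256 0.0079 0.2653] [ 0.1 -0.2 -4.7] 0.0136 58.58318746089935
```

View pics/s1.png

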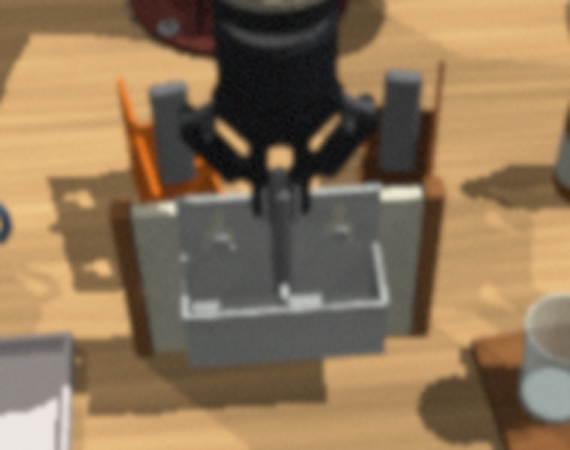

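The caddy is gripped and raised 27 mm, with the stud heads in the lower, wide ends of the keyholes at crop (222,240) and (342,233). Next I draw it off.

Run:
```python
from h import *
def f(s):
    o=robot.observe();print(s,round(o["time"],2),np.round(o["tool_pos"],4),np.round(o["ft_force"],1),round(o["gripper_width"],4))
q=np.array(robot.observe()["tool_pos"])
hit=robot.line_to(q+[.04,0,0],vel=.03,guard=6);f(("off",hit))
if not hit:
    q=np.array(robot.observe()["tool_pos"])
    robot.line_to([q[0],q[1],.345],vel=.12)
    robot.line_to([.569,-.277,.345],vel=.15,rotation=[180,0,-.9]);f("above")
    c=robot.get_calibration("wrist");im=robot.grab_frame("wrist")
    Lt=np.array([[-85,-115,0],[-85,115,0],[85,115,0],[85,-115,0]])/1000
    for a in proj(tf([.569,-.277,.016,-.0161],Lt),c): print(a.round());cv2.circle(im,tuple(int(v) for v in a.round()),4,(0,0,255),1)
    cv2.imwrite("pics/w2.png",im)
```

```text
('off', False) 7.55 [0.5655 0.0079 0.2653] [-0.2  0.1 -4.5] 0.0134
above 10.42 [ 0.5691 -0.2763  0.3452] [-0.2  0.3 -5.2] 0.0136
[369. 235.]
[191. 235.]
[181.  97.]
[380.  97.]
```

View pics/w2.png

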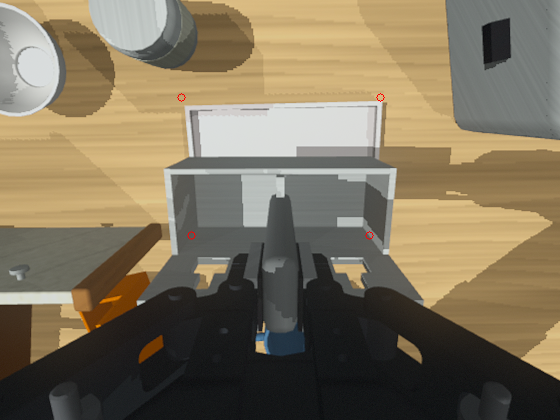

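The tray's far rim corners are at (189,108) and (385,103), about 8 px below and 6 px right of the prediction, so the tray centre is near (0.561, -0.284) with yaw ≈ 0.6°. I lower there with a guard.

Run:
```python
from h import *
def f(s):
    o=robot.observe();print(s,round(o["time"],2),np.round(o["tool_pos"],4),np.round(o["ft_force"],1),round(o["gripper_width"],4))
x,y=.561,-.284
robot.line_to([x,y,.345],vel=.1,rotation=[180,0,.5])
robot.line_to([x,y,.22],vel=.1);robot.pause(.3);f("low")
hit=robot.line_to([x,y,.2],vel=.012,guard=2.5);f(hit)
cv2.imwrite("pics/s2.png",cv2.resize(robot.grab_frame("scene")[140:350,80:340],None,fx=2.5,fy=2.5,interpolation=2))
cv2.imwrite("pics/d2.png",cv2.resize(robot.grab_frame("side")[90:260,200:400],None,fx=3,fy=3,interpolation=2))
```

```text
low 12.43 [ 0.5611 -0.284   0.2203] [-0.2 -0.4 -4.5] 0.0134
True 13.5 [ 0.5608 -0.2839  0.2066] [-2.1  0.2  5.9] 0.0133
```

View pics/s2.png

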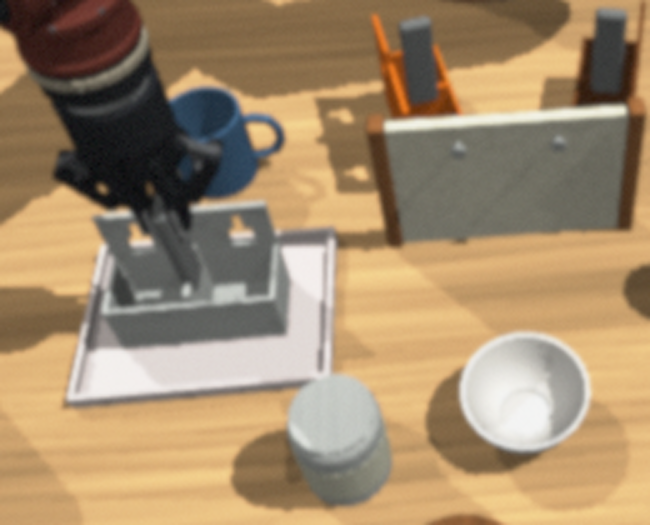

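The caddy stands flat in the tray, contacting at the expected height, with about 48 mm of margin in front and clear sides. The bare studs are visible on the panel. I release and retreat.

Run:
```python
from h import *
def f(s):
    o=robot.observe();print(s,round(o["time"],2),np.round(o["tool_pos"],4),np.round(o["ft_force"],1),round(o["gripper_width"],4))
q=np.array(robot.observe()["tool_pos"])
robot.set_gripper(.05);f("open")
robot.line_to([q[0],q[1],q[2]+.05],vel=.06)
robot.line_to([q[0],q[1],.36],vel=.15);robot.pause(.5);f("up")
a=robot.grab_frame("scene")[140:350,80:340];b=robot.grab_frame("side")[60:270,170:390]
cv2.imwrite("pics/e.png",cv2.resize(np.hstack([a,b]),None,fx=1.6,fy=1.6,interpolation=2))
```

```text
open 14.04 [ 0.5602 -0.2834  0.2047] [ 0.2 -0.5  1.4] 0.0498
up 16.39 [ 0.5608 -0.2839  0.3599] [0.1 1.  0.2] 0.0496
```

View pics/e.png

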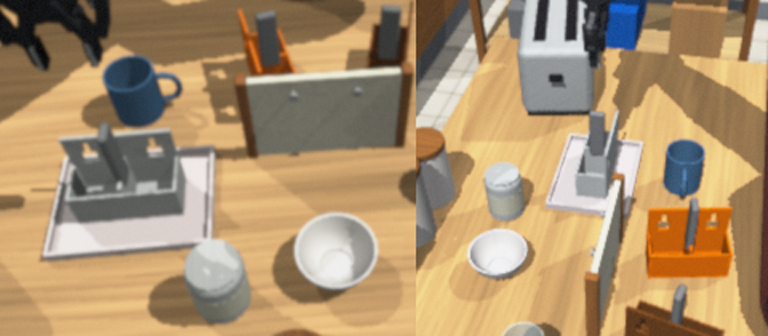

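The caddy stands upright inside the tray rim in both views. The gripper is clear and the other objects are undisturbed.

```bash
python3 -c "
from plant import robot
print(robot.job_done())"
```

```text
the job is handed in; nothing more can be done
None
```

The metal caddy is off the studs and standing upright in the draining tray, released gently, with nothing else moved in the final pictures. The job was handed in at about 16.5 s on the robot's clock, and no verdict was shown.

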